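# Call the shot and start the clock

### The job

Call the shot on the tabletop pool game: point at the yellow ball by bringing the tool point directly over it, fingertips two or three centimetres above it, and stay there for two seconds without touching it. Then point in the same way at the pocket with the red ring, again for two seconds, and finally press the green start button of the shot clock all the way down and let it go. Touch neither the balls nor the game board, leave the grey button alone, and do not shift anything else on the table.

Things in the scene. Friction and masses are not known exactly. Their poses are not given: they have to be found in the camera images.
- pool_game: tabletop pool game, a wooden-framed board 280 (its x) x 440 (its y) x 49 mm high, fixed to the table; origin under its centre. Flat green cloth bed 35 mm above the table, dark wooden rails whose tops are 49 mm above the table, and six round pockets 40 mm across: four at the corners (95 mm in x and 175 mm in y from the centre) and two at the middle of the long rails (100 mm in x).
- ring_red: bright red ring, 54 mm outside and 40 mm inside, lying flush round the mouth of one of the six pockets (which one varies); fixed; origin at the centre of the pocket mouth, at bed height, 35 mm above the table
- ring_white: white ring, 54 mm outside and 40 mm inside, lying flush round the mouth of one of the six pockets (which one varies); fixed; origin at the centre of the pocket mouth, at bed height, 35 mm above the table
- ring_blue: blue ring, 54 mm outside and 40 mm inside, lying flush round the mouth of one of the six pockets (which one varies); fixed; origin at the centre of the pocket mouth, at bed height, 35 mm above the table
- ring_black1: black ring, 54 mm outside and 40 mm inside, lying flush round the mouth of one of the six pockets (which one varies); fixed; origin at the centre of the pocket mouth, at bed height, 35 mm above the table
- ring_black2: black ring, 54 mm outside and 40 mm inside, lying flush round the mouth of one of the six pockets (which one varies); fixed; origin at the centre of the pocket mouth, at bed height, 35 mm above the table
- ring_black3: black ring, 54 mm outside and 40 mm inside, lying flush round the mouth of one of the six pockets (which one varies); fixed; origin at the centre of the pocket mouth, at bed height, 35 mm above the table
- ball_yellow: loose yellow ball 25 mm across, about 17 g, free to roll on the bed; origin at its centre (its axes mean nothing), 47.5 mm above the table; other balls are at least 55 mm away, centre to centre
- ball_white: loose white ball 25 mm across, about 17 g, free to roll on the bed; origin at its centre (its axes mean nothing), 47.5 mm above the table; other balls are at least 55 mm away, centre to centre
- ball_black: loose black ball 25 mm across, about 17 g, free to roll on the bed; origin at its centre (its axes mean nothing), 47.5 mm above the table; other balls are at least 55 mm away, centre to centre
- ball_blue: loose blue ball 25 mm across, about 17 g, free to roll on the bed; origin at its centre (its axes mean nothing), 47.5 mm above the table; other balls are at least 55 mm away, centre to centre
- ball_purple: loose purple ball 25 mm across, about 17 g, free to roll on the bed; origin at its centre (its axes mean nothing), 47.5 mm above the table; other balls are at least 55 mm away, centre to centre
- ball_brown: loose brown ball 25 mm across, about 17 g, free to roll on the bed; origin at its centre (its axes mean nothing), 47.5 mm above the table; other balls are at least 55 mm away, centre to centre
- shot_clock: shot clock, a black box 150 (its x) x 80 (its y) x 40 mm high with a dark display with amber segments in the middle, fixed to the table left or right of the game; origin under its centre. Two buttons stand on its top: the green start button 47 mm towards -x of its centre, the grey reset button 47 mm towards +x.
- start_button_top (a point): centre of the top of the green start button (28 mm across), 62 mm above the table at rest and moving down with the button; it stands 10 mm proud of its round grey housing (44 mm across) on top of the shot clock and is pressed straight down
- start_button (a joint): travel of the green start button: 0 up, 0.006 m fully down; a spring pushes it back up, fully down takes 5 N
- reset_button (a joint): travel of the grey reset button, as the green one; to be left alone
- chalk_tray: dark wooden tray 130 (its x) x 80 x 18 mm high, fixed, on the other side of the game from the shot clock; origin under its centre
- chalk0: blue-topped cue chalk, 22 mm cube, loose in the tray; origin under its centre
- chalk1: another blue-topped cue chalk, as chalk0
- mug: loose blue mug 80 mm across and 90 mm high, on the table beyond the clock or tray; origin under its centre
- triangle: loose wooden racking triangle, sides 150 mm, 22 mm high, lying on the table beyond the clock or tray; origin under its centre
There are look-alikes about, which are no part of the job. Leave any brown or purple look-alike of the shot_clock alone.

How it is judged:
By the outcome, as a careful person would: the job done as asked, in the order asked, and still so for the second after the job is handed in, with the robot touching nothing.
It also fails if it takes over 56 s, if anything falls off the work surface, if the arm or the gripper's body presses on something with over 40 N, if the wrist force passes 120 N, or if a joint passes its speed limit or range.

### The arm

A 6-joint arm with a two-finger parallel gripper is mounted at the origin on the work surface. World frame = base frame: x ahead of the robot, y to its left, z up, the work surface at z = 0. Lengths are in m, angles in rad, forces in N, time in s.
With the tool pointing down it reaches from about 0.35 to 0.775 m from the base axis. Payload 7.3 kg.
Tool frame: the origin (TCP) lies between the finger pads, 19 mm behind the fingertips; this is the grasp point; z points along the fingers, y is the direction in which the jaws open and shut (so a half turn about z gives the same grasp; the last joint's range is limited). The gripper opens to 92 mm and grips with 3 to 60 N. Pads are 19 mm wide; open, the fingers measure 130 mm over their backs; the gripper's body (75 mm by 190 mm) begins 47 mm behind the grasp point.
Start: joints at [1.088, 0.342, 1.524, -0, 1.275, -0.146], TCP at [0.173, 0.496, 0.246] pointing down, gripper open.
Joint ranges: [-2.53, 2.53], [-0.77, 2.02], [0.04, 2.7], [-1, 4.14], [0.28, 2.66], [-3.11, 3.11]. Speed limits (rad/s): [2.57, 2.57, 3.14, 3.14, 3.14, 3.14].

### API

Orientations are given as a unit quaternion [x, y, z, w].
In Python, from plant import r, cams, order gives the robot as it stands. The module is installed in compiled form; this text tells all that it offers.
- The arm moves only by the tool drive_tool, never from a script. Its arguments are lists of equal length, an entry for each row: "dp": the shift along the tool's x, y, z as a fraction of full scale, a list of three; "angular": the turn, a rotation vector about the tool's x, y, z as a fraction of full scale, a list of three; "claw": the closure, from -1 (fully open) to 1 (shut), so that 0 is half open. A call has 1 to 8 rows; each row shifts and turns the commanded pose from where the row before left it, along the tool's axes as they then stand; what a row does not reach is not made up. Full scale, the value 1, is 50 mm for a shift and 8 degrees for a turn. A row lasts 1/10 s, in which the tool goes at most 50 mm and 8.59 degrees, less where a joint would pass 70% of its speed; a pose out of reach is approached as far as the arm can. A call with a number of a shift or a turn outside -1 to 1 is refused whole. A call with a gripper value outside its range is refused whole. The fingers move at their own pace and stop on an object; "force" is the grip in N (left out, the last holds). Time passes only in rows, so rows that do not move let the fingers close. It gives the time, the measured TCP pose, the force and the opening at its end, in the units of the state.
- r.read_state(): the state, without advancing time (a new reading comes with each control period).
- cams.grab_frame(name): name is "side" or "top"; returns the picture (480x640x3 uint8, blue, green, red); there is no depth.
- cams.camera_model(name): a dict with "fx", "fy", "cx", "cy" (pixels), "dist" ([k1, k2, p1, p2, k3] as OpenCV has them; the pictures are not rectified), "R" (3x3) and "t" (3): a world point X has camera coordinates R X + t. Camera axes: x right, y down, z forward; pixel columns grow to the right and rows downward; lengths in m; the calibration is good to about 2 mm. A picture is of the moment at which its call begins. camera_model takes no time and is no camera call.
- order.hand_in(): hands the job in, once; it reports no verdict.
The state is a dict: "time_s": time; "q": joint angles; "dq": joint speeds; "tau": joint torques, N m; "tcp_pos": TCP position; "orientation": TCP orientation; "wrist_force": force on the tool from outside, world axes, zero at the start; "torque": the same for the moment, N m; "width": finger opening in m.
Only numpy, scipy, OpenCV 4.12 (cv2) and the standard library are available. Lean on these libraries where they do the work, as an engineer would, in place of code of your own. Each camera call takes 0.05 s, during which the arm holds its last target. There are 200 camera calls.

## Working session

There is one attempt and no reset: what is moved stays moved. The work goes in short steps, Python scripts to look and compute and a tool call to move; the robot and the scene stay as the last step left them, time stands still between calls to the robot, and variables do not carry over. Pictures are saved under pics/ and viewed, about 8 in all and at most 12, crops included, and the job is handed in when it is done.

Besides the shell and the picture viewer there is one more tool, called after "Request:" as name(argument=value, ...) on one line, values as JSON. drive_tool: Moves the arm, as the interface text tells. Shift numbers are shares of 50 mm and turn numbers shares of 8 degrees, none past 1 either way. Its arguments: {"type":"object","properties":{"dp":{"type":"array"},"angular":{"type":"array"},"claw":{"type":"array"},"force":{"type":"number"}},"required":["dp","angular","claw"]}

```bash
mkdir -p pics; python3 - <<'E'
from plant import r,cams,order
import cv2
for n in ("top","side"):
    im=cams.grab_frame(n); cv2.imwrite(f"pics/{n}0.png",im)
    m=cams.camera_model(n); print(n,m)
print(r.read_state())
E
```

```text
top {'fx': 472.61118764937805, 'fy': 472.61118764937805, 'cx': 327.74347311426084, 'cy': 236.8356780450274, 'dist': array([-0.08867258,  0.        ,  0.        ,  0.        ,  0.        ]), 'R': array([[-0.04672754, -0.99889253, -0.00549922],
       [-0.96755656,  0.04662872, -0.24831444],
       [ 0.24829586, -0.00628232, -0.96866387]]), 't': array([0.08933433, 0.49363545, 1.06952417])}
side {'fx': 606.7202099724582, 'fy': 606.7202099724582, 'cx': 324.0025140020969, 'cy': 241.5096250452462, 'dist': array([-0.19395354,  0.        ,  0.        ,  0.        ,  0.        ]), 'R': array([[-0.97372716, -0.22695329, -0.01864482],
       [-0.14429405,  0.67827463, -0.72050174],
       [ 0.17616655, -0.69888178, -0.69320243]]), 't': array([0.49832295, 0.05209386, 1.71198306])}
{'time_s': 0.1, 'q': array([ 1.08802449e+00,  3.42644578e-01,  1.52492030e+00, -2.94729426e-06,
        1.27537467e+00, -1.45983206e-01]), 'dq': array([ 0.00052575, -0.00112116, -0.00259165,  0.00065472,  0.00311308,
        0.00082515]), 'tau': array([ 2.02216492e-03, -4.32002699e+01, -2.44697696e+01,  7.19836378e-02,
        5.25152113e-02, -2.86623538e-05]), 'tcp_pos': array([0.17330699, 0.49522044, 0.24491924]), 'orientation': array([ 1.67599131e-01,  9.85854998e-01, -6.40878261e-04, -2.06906462e-04]), 'wrist_force': array([ 0.08992512, -0.44121551, -0.1836347 ]), 'torque': array([-0.03148044,  0.01488851, -0.03089004]), 'width': 0.0916587358991836}
```

View pics/top0.png

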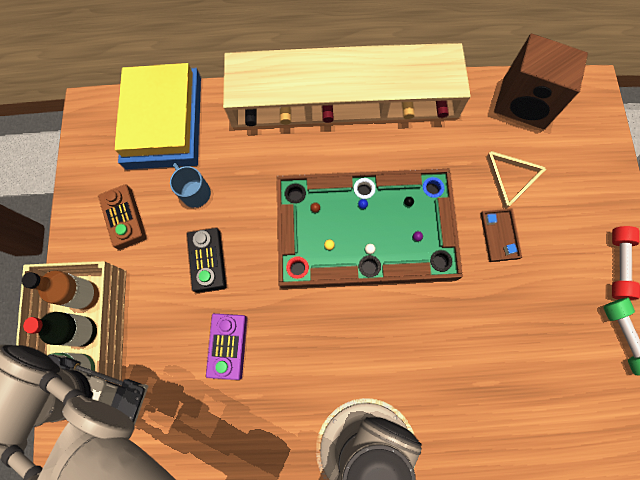

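View pics/side0.png

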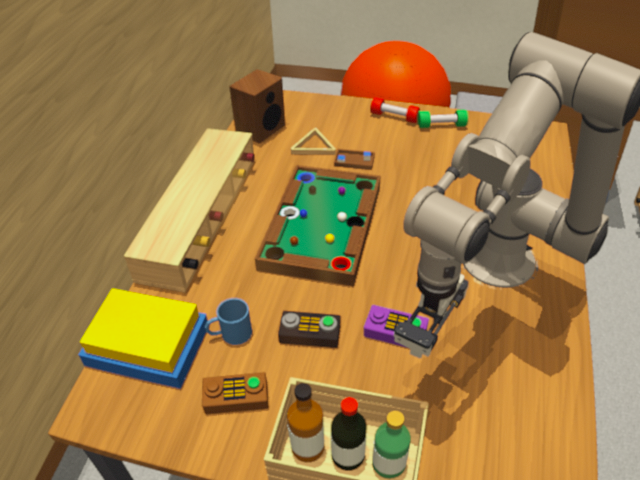

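Top view: the yellow ball is at (329,245), the only yellow one. The red ring is at (298,267), against white (364,188) and blue (433,187). There are three clocks: black (206,260) with green at (205,276), brown (122,216) and purple (226,346). The black one fits the description. Next I'll measure by colour and confirm in a crop.

```bash
cat > h.py <<'E'
from plant import r,cams,order
import cv2, numpy as np
def ray(n,px):
    m=cams.camera_model(n); K=np.array([[m['fx'],0,m['cx']],[0,m['fy'],m['cy']],[0,0,1]])
    u=cv2.undistortPoints(np.array([[px]],float),K,m['dist'])[0,0]
    R=np.array(m['R']); return -R.T@m['t'], R.T@np.r_[u,1]
def plane(n,px,z):
    o,d=ray(n,px); return o+d*(z-o[2])/d[2]
def tri(a,b):
    (o1,d1),(o2,d2)=ray('top',a),ray('side',b)
    s=np.linalg.lstsq(np.c_[d1,-d2],o2-o1,rcond=None)[0]
    p,q=o1+s[0]*d1,o2+s[1]*d2; return (p+q)/2,np.linalg.norm(p-q)
def blob(im,box,h0,h1,smin=130,vmin=80):
    x0,y0,x1,y1=box; h=cv2.cvtColor(im,cv2.COLOR_BGR2HSV)[y0:y1,x0:x1]
    H=h[...,0].astype(int); ok=((H>=h0)&(H<=h1)) if h0<=h1 else ((H>=h0)|(H<=h1))
    k=(ok&(h[...,1]>smin)&(h[...,2]>vmin)).astype(np.uint8)
    n,l,st,c=cv2.connectedComponentsWithStats(k); i=1+st[1:,4].argmax()
    pts=cv2.findNonZero((l==i).astype(np.uint8)); hull=cv2.convexHull(pts)
    M=cv2.moments(hull); return (M['m10']/M['m00']+x0,M['m01']/M['m00']+y0),st[i].tolist()
E
python3 - <<'E'
from h import *
T=cv2.imread('pics/top0.png');S=cv2.imread('pics/side0.png')
for nm,z,tb,sb,h in [('yellow',.0475,(318,234,341,256),(318,228,342,250),(18,35)),
  ('red',.035,(280,252,316,284),(325,250,358,276),(172,6)),('green',.062,(192,264,220,290),(317,312,341,333),(45,80))]:
    a,sa=blob(T,tb,*h);b,sb_=blob(S,sb,*h)
    print(nm,np.round(a,1),sa,np.round(b,1),sb_,'top',plane('top',a,z).round(4),'side',plane('side',b,z).round(4),'tri',tri(a,b)[0].round(4))
g=plane('top',(201,239),.062);print('grey btn',g)
A=cv2.resize(T[170:300,180:470],None,fx=2.7,fy=2.7,interpolation=cv2.INTER_CUBIC)
cv2.imwrite('pics/crop1.png',A)
E
```

```text
yellow [328.8 244.4] [6, 6, 10, 10, 81] [329. 238.] [7, 6, 9, 9, 68] top [0.4821 0.0642 0.0475] side [0.4819 0.0614 0.0475] tri [0.4813 0.0642 0.0502]
red [297.  267.1] [6, 5, 23, 22, 222] [340.6 263.2] [7, 7, 18, 13, 160] top [0.4324 0.1434 0.035 ] side [0.4315 0.1402 0.035 ] tri [0.4313 0.1432 0.0382]
green [204.1 275.7] [7, 7, 11, 11, 79] [327.6 320.7] [6, 4, 10, 10, 77] top [0.4166 0.3624 0.062 ] side [0.4166 0.3649 0.062 ] tri [0.417  0.3631 0.0597]
grey btn [0.50678384 0.37153562 0.062     ]
```

View pics/crop1.png

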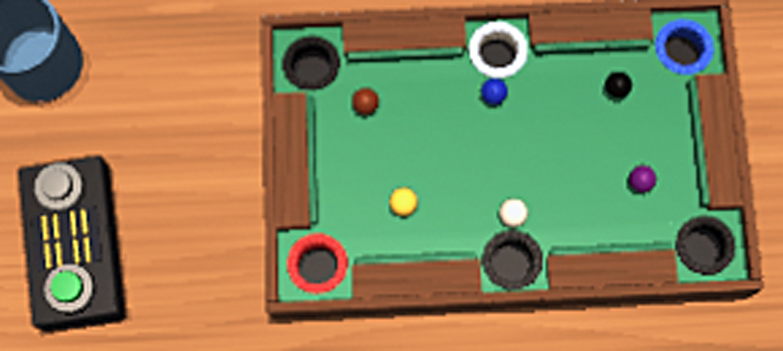

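The crop confirms all three: yellow ball, red ring at the lower left pocket, and the black clock with its green button at the bottom and grey on top. I'll close the fingers and travel high to above the yellow ball.

Request:
drive_tool(dp=[[-0.54, -0.38, 0], [-0.54, -0.38, 0], [-0.54, -0.38, 0], [-0.54, -0.38, 0], [-0.54, -0.38, 0], [-0.54, -0.38, 0], [-0.54, -0.38, 0], [-0.54, -0.38, 0]], angular=[[0, 0, 0], [0, 0, 0], [0, 0, 0], [0, 0, 0], [0, 0, 0], [0, 0, 0], [0, 0, 0], [0, 0, 0]], claw=[1, 1, 1, 1, 1, 1, 1, 1], force=10)

```text
time_s: 0.9
tcp_pos: [0.3275, 0.2794, 0.2453]
orientation: [0.168, 0.986, -0.0, -0.0]
wrist_force: [0.8, 0.3, -0.1]
width: 0.0322
```

Request:
drive_tool(dp=[[-0.54, -0.38, 0], [-0.54, -0.38, 0], [-0.54, -0.38, 0], [-0.54, -0.38, 0], [-0.54, -0.38, 0], [-0.54, -0.38, 0], [-0.54, -0.38, 0], [0, 0, 0]], angular=[[0, 0, 0], [0, 0, 0], [0, 0, 0], [0, 0, 0], [0, 0, 0], [0, 0, 0], [0, 0, 0], [0, 0, 0]], claw=[1, 1, 1, 1, 1, 1, 1, 1])

```text
time_s: 1.7
tcp_pos: [0.4633, 0.09, 0.245]
orientation: [0.169, 0.986, -0.0, 0.0]
wrist_force: [0.2, 0.5, 0.4]
width: 0.0002
```

```bash
cat > go.py <<'E'
from h import *
import sys
from scipy.spatial.transform import Rotation as Ro
s=r.read_state(); R=Ro.from_quat(s['orientation'])
t=np.array([float(v) for v in sys.argv[1:4]])
print(s['time_s'],s['tcp_pos'].round(4),s['orientation'].round(4),s['width'],s['wrist_force'].round(2))
print('units',(R.inv().apply(t-s['tcp_pos'])/.05).round(3))
E
python3 go.py .482 .063 .104
```

```text
1.7 [0.4633 0.09   0.245 ] [ 1.694e-01  9.856e-01 -4.000e-04  2.000e-04] 0.00024522830584699005 [0.2  0.47 0.42]
units [-0.532 -0.381  2.821]
```

Request:
drive_tool(dp=[[-0.27, -0.19, 0.3], [-0.26, -0.19, 0.5], [0, 0, 0.5], [0, 0, 0.5], [0, 0, 0.3], [0, 0, 0.2], [0, 0, 0], [0, 0, 0]], angular=[[0, 0, 0], [0, 0, 0], [0, 0, 0], [0, 0, 0], [0, 0, 0], [0, 0, 0], [0, 0, 0], [0, 0, 0]], claw=[1, 1, 1, 1, 1, 1, 1, 1])

```text
time_s: 2.5
tcp_pos: [0.4805, 0.0663, 0.131]
orientation: [0.167, 0.986, 0.0, 0.0]
wrist_force: [-0.2, 0.0, -0.4]
width: 0.0003
```

```bash
python3 go.py .482 .063 .104; python3 - <<'E'
from h import *
S=cams.grab_frame('side');T=cams.grab_frame('top')
a=cv2.resize(S[150:300,240:440],None,fx=2,fy=2,interpolation=2);b=cv2.resize(T[180:300,260:460],None,fx=2,fy=2,interpolation=2)
cv2.imwrite('pics/c2.png',np.vstack([a,b]))
E
```

```text
2.5 [0.4805 0.0663 0.131 ] [1.674e-01 9.859e-01 1.000e-04 3.000e-04] 0.0003079385218280268 [-0.21  0.01 -0.41]
units [-0.05  -0.052  0.54 ]
```

View pics/c2.png

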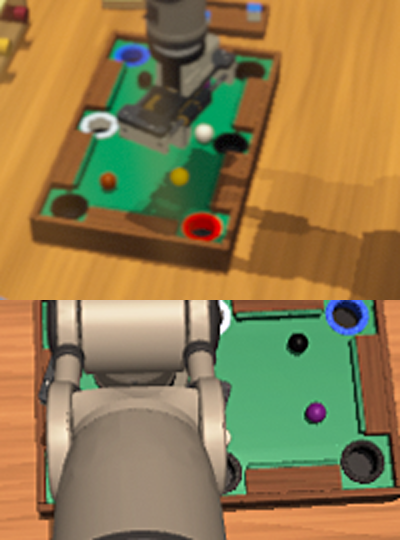

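Side view: the closed fingertips are just above the yellow ball (crop 179,177), as computed. The top view is blocked by the arm. Lowering to 25 mm above the ball and holding.

Request:
drive_tool(dp=[[-0.05, -0.05, 0.2], [0, 0, 0.2], [0, 0, 0.14], [0, 0, 0], [0, 0, 0], [0, 0, 0], [0, 0, 0], [0, 0, 0]], angular=[[0, 0, 0], [0, 0, 0], [0, 0, 0], [0, 0, 0], [0, 0, 0], [0, 0, 0], [0, 0, 0], [0, 0, 0]], claw=[1, 1, 1, 1, 1, 1, 1, 1])

```text
time_s: 3.4
tcp_pos: [0.482, 0.0629, 0.1038]
orientation: [0.168, 0.986, 0.0, 0.0]
wrist_force: [-0.2, -0.5, -0.1]
width: 0.0006
```

Request:
drive_tool(dp=[[0, 0, 0], [0, 0, 0], [0, 0, 0], [0, 0, 0], [0, 0, 0], [0, 0, 0], [0, 0, 0], [0, 0, 0]], angular=[[0, 0, 0], [0, 0, 0], [0, 0, 0], [0, 0, 0], [0, 0, 0], [0, 0, 0], [0, 0, 0], [0, 0, 0]], claw=[1, 1, 1, 1, 1, 1, 1, 1])

```text
time_s: 4.2
tcp_pos: [0.4818, 0.0628, 0.1035]
orientation: [0.168, 0.986, 0.0, -0.0]
wrist_force: [0.5, -0.0, -0.6]
width: 0.0005
```

Request:
drive_tool(dp=[[0, 0, 0], [0, 0, 0], [0, 0, 0], [0, 0, 0], [0, 0, 0], [0, 0, 0], [0, 0, 0], [0, 0, 0]], angular=[[0, 0, 0], [0, 0, 0], [0, 0, 0], [0, 0, 0], [0, 0, 0], [0, 0, 0], [0, 0, 0], [0, 0, 0]], claw=[1, 1, 1, 1, 1, 1, 1, 1])

```text
time_s: 5.0
tcp_pos: [0.4818, 0.0628, 0.1035]
orientation: [0.168, 0.986, 0.0, 0.0]
wrist_force: [-0.3, 0.4, -0.3]
width: 0.0008
```

Request:
drive_tool(dp=[[0, 0, 0], [0, 0, 0], [0, 0, 0], [0, 0, 0], [0, 0, 0], [0, 0, 0], [0, 0, 0], [0, 0, 0]], angular=[[0, 0, 0], [0, 0, 0], [0, 0, 0], [0, 0, 0], [0, 0, 0], [0, 0, 0], [0, 0, 0], [0, 0, 0]], claw=[1, 1, 1, 1, 1, 1, 1, 1])

```text
time_s: 5.8
tcp_pos: [0.4818, 0.0628, 0.1035]
orientation: [0.168, 0.986, 0.0, 0.0]
wrist_force: [-0.7, -0.4, -0.1]
width: 0.0003
```

```bash
python3 go.py .482 .063 .104; python3 go.py .432 .142 .104;python3 - <<'E'
from h import *
S=cams.grab_frame('side')
try: print(blob(S,(318,228,342,250),18,35))
except Exception as e: print(e)
cv2.imwrite('pics/c3.png',cv2.resize(S[180:280,260:390],None,fx=4,fy=4,interpolation=2))
E
```

```text
5.8 [0.4818 0.0628 0.1035] [1.676e-01 9.859e-01 1.000e-04 0.000e+00] 0.00028400163480397954 [-0.66 -0.39 -0.11]
units [-0.002  0.004 -0.01 ]
5.8 [0.4818 0.0628 0.1035] [1.676e-01 9.859e-01 1.000e-04 0.000e+00] 0.00028400163480397954 [-0.66 -0.39 -0.11]
units [ 1.464  1.165 -0.009]
((329.10833333333335, 237.73888888888888), [7, 5, 9, 10, 72])
```

View pics/c3.png

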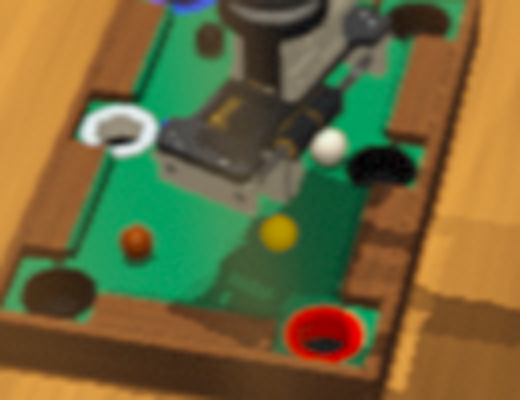

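```bash
python3 - <<'E'
from h import *
m=cams.camera_model('side');K=np.array([[m['fx'],0,m['cx']],[0,m['fy'],m['cy']],[0,0,1]])
P=np.array([[.4818,.0628,.0845],[.4818,.0628,.1035],[.4818,.0628,.15],[.513,.152,.15],[.513+.035,.152-.012,.15],[.513-.035,.152+.012,.15]])
p=cv2.projectPoints(P,cv2.Rodrigues(m['R'])[0],m['t'],K,m['dist'])[0][:,0]
print(((p-[260,180])*4).round())
E
```

```text
[[275. 195.]
 [275. 175.]
 [274. 124.]
 [197. 205.]
 [151. 186.]
 [245. 225.]]
```

The projection agrees: the tip falls at crop (275,195), where a finger is visible just above the ball, and the ball has not moved (329.1,237.7). Next the red ring. The board edge is clear at this height.

Request:
drive_tool(dp=[[0.2, 0.16, -0.1], [0.4, 0.32, 0], [0.4, 0.32, 0], [0.3, 0.24, 0], [0.16, 0.12, 0.1], [0, 0, 0.2], [0, 0, 0.17], [0, 0, 0.1]], angular=[[0, 0, 0], [0, 0, 0], [0, 0, 0], [0, 0, 0], [0, 0, 0], [0, 0, 0], [0, 0, 0], [0, 0, 0]], claw=[1, 1, 1, 1, 1, 1, 1, 1])

```text
time_s: 6.65
tcp_pos: [0.432, 0.1411, 0.0788]
orientation: [0.168, 0.986, -0.0, -0.001]
wrist_force: [-0.7, -0.1, -0.0]
width: 0.0003
```

Request:
drive_tool(dp=[[0, 0, 0], [0, 0, 0], [0, 0, 0], [0, 0, 0], [0, 0, 0], [0, 0, 0], [0, 0, 0], [0, 0, 0]], angular=[[0, 0, 0], [0, 0, 0], [0, 0, 0], [0, 0, 0], [0, 0, 0], [0, 0, 0], [0, 0, 0], [0, 0, 0]], claw=[1, 1, 1, 1, 1, 1, 1, 1])

```text
time_s: 7.45
tcp_pos: [0.4321, 0.1417, 0.0801]
orientation: [0.168, 0.986, 0.0, 0.0]
wrist_force: [-0.2, 0.9, -0.8]
width: 0.0003
```

Request:
drive_tool(dp=[[0, 0, 0], [0, 0, 0], [0, 0, 0], [0, 0, 0], [0, 0, 0], [0, 0, 0], [0, 0, 0], [0, 0, 0]], angular=[[0, 0, 0], [0, 0, 0], [0, 0, 0], [0, 0, 0], [0, 0, 0], [0, 0, 0], [0, 0, 0], [0, 0, 0]], claw=[1, 1, 1, 1, 1, 1, 1, 1])

```text
time_s: 8.25
tcp_pos: [0.4321, 0.1417, 0.08]
orientation: [0.168, 0.986, 0.0, -0.0]
wrist_force: [0.2, 0.2, 0.2]
width: 0.0003
```

Request:
drive_tool(dp=[[0, 0, 0], [0, 0, 0], [0, 0, 0], [0, 0, 0], [0, 0, 0], [0, 0, 0], [0, 0, 0], [0, 0, 0]], angular=[[0, 0, 0], [0, 0, 0], [0, 0, 0], [0, 0, 0], [0, 0, 0], [0, 0, 0], [0, 0, 0], [0, 0, 0]], claw=[1, 1, 1, 1, 1, 1, 1, 1])

```text
time_s: 9.05
tcp_pos: [0.4321, 0.1417, 0.08]
orientation: [0.168, 0.986, 0.0, 0.0]
wrist_force: [0.1, -0.1, 0.7]
width: 0.0007
```

```bash
python3 go.py .432 .142 .080; python3 go.py .4168 .3635 .110;python3 - <<'E'
from h import *
S=cams.grab_frame('side')
cv2.imwrite('pics/c4.png',cv2.resize(S[180:350,250:400],None,fx=3,fy=3,interpolation=2))
E
```

```text
9.05 [0.4321 0.1417 0.08  ] [0.1676 0.9859 0.     0.    ] 0.0006889178679075435 [ 0.11 -0.11  0.75]
units [0.003 0.005 0.   ]
9.05 [0.4321 0.1417 0.08  ] [0.1676 0.9859 0.     0.    ] 0.0006889178679075435 [ 0.11 -0.11  0.75]
units [ 1.754  4.086 -0.599]
```

View pics/c4.png

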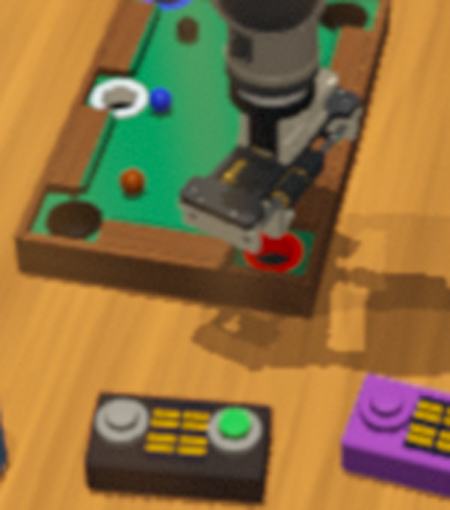

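Fingertips are over the red ring (crop 273,252), settled for 2.4 s at the right height. Lift and go to the green button of the black clock.

Request:
drive_tool(dp=[[0, 0, -0.4], [0.1, 0.25, -0.6], [0.28, 0.65, -0.2], [0.28, 0.65, 0], [0.28, 0.65, 0], [0.28, 0.65, 0], [0.28, 0.65, 0], [0.2, 0.46, 0]], angular=[[0, 0, 0], [0, 0, 0], [0, 0, 0], [0, 0, 0], [0, 0, 0], [0, 0, 0], [0, 0, 0], [0, 0, 0]], claw=[1, 1, 1, 1, 1, 1, 1, 1])

```text
time_s: 9.9
tcp_pos: [0.4168, 0.3588, 0.14]
orientation: [0.167, 0.986, 0.0, 0.0]
wrist_force: [0.4, -0.4, -0.9]
width: 0.0006
```

Request:
drive_tool(dp=[[0.05, 0.12, 0], [0, 0, 0.3], [0, 0, 0.3], [0, 0, 0.2], [0, 0, 0.1], [0, 0, 0], [0, 0, 0], [0, 0, 0]], angular=[[0, 0, 0], [0, 0, 0], [0, 0, 0], [0, 0, 0], [0, 0, 0], [0, 0, 0], [0, 0, 0], [0, 0, 0]], claw=[1, 1, 1, 1, 1, 1, 1, 1])

```text
time_s: 10.7
tcp_pos: [0.4173, 0.3633, 0.0957]
orientation: [0.168, 0.986, 0.0, 0.0]
wrist_force: [-0.0, -0.6, 0.1]
width: 0.0009
```

```bash
python3 go.py .4168 .3635 .075;python3 - <<'E'
from h import *
S=cams.grab_frame('side');T=cams.grab_frame('top')
a=cv2.resize(S[250:370,250:410],None,fx=3,fy=3,interpolation=2);b=cv2.resize(T[220:320,160:320],None,fx=3,fy=3,interpolation=2)
cv2.imwrite('pics/c5.png',np.vstack([a,b])[:600])
E
```

```text
10.7 [0.4173 0.3633 0.0957] [1.677e-01 9.858e-01 4.000e-04 5.000e-04] 0.0009387959644924185 [-0.03 -0.64  0.11]
units [0.012 0.001 0.414]
```

View pics/c5.png

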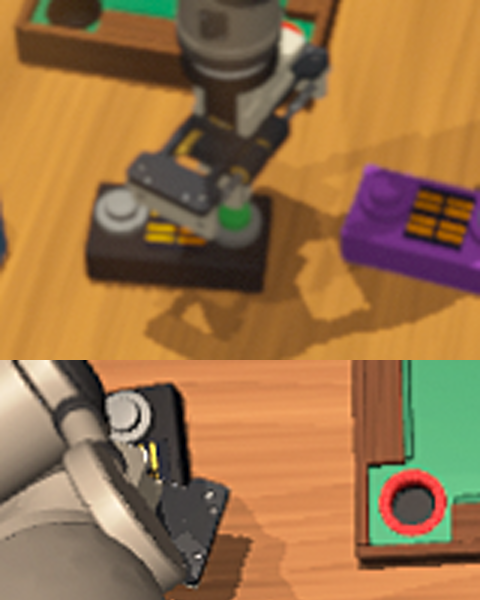

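The finger is right above the green button (crop 235,215), with the grey one clear. Pressing gently.

Request:
drive_tool(dp=[[0, 0, 0.1], [0, 0, 0.1], [0, 0, 0.07], [0, 0, 0.04], [0, 0, 0.04], [0, 0, 0.04], [0, 0, 0.03], [0, 0, 0]], angular=[[0, 0, 0], [0, 0, 0], [0, 0, 0], [0, 0, 0], [0, 0, 0], [0, 0, 0], [0, 0, 0], [0, 0, 0]], claw=[1, 1, 1, 1, 1, 1, 1, 1])

```text
time_s: 11.6
tcp_pos: [0.4167, 0.3631, 0.075]
orientation: [0.168, 0.986, -0.0, 0.0]
wrist_force: [-4.6, -3.7, 10.2]
width: 0.0003
```

Request:
drive_tool(dp=[[0, 0, 0], [0, 0, 0]], angular=[[0, 0, 0], [0, 0, 0]], claw=[1, 1])

```text
time_s: 11.8
tcp_pos: [0.4167, 0.363, 0.075]
orientation: [0.168, 0.986, 0.0, 0.0]
wrist_force: [-3.1, -2.7, 10.1]
width: 0.0005
```

10 N exceeds the 5 N needed, at exactly the fully-down height. I'll add a slight margin press, then release and rise clear.

Request:
drive_tool(dp=[[0, 0, 0.02], [0, 0, 0], [0, 0, 0]], angular=[[0, 0, 0], [0, 0, 0], [0, 0, 0]], claw=[1, 1, 1])

```text
time_s: 12.1
tcp_pos: [0.4168, 0.3631, 0.0748]
orientation: [0.168, 0.986, 0.0, 0.0]
wrist_force: [-5.3, -3.7, 17.4]
width: 0.001
```

Request:
drive_tool(dp=[[0, 0, -0.1], [0, 0, -0.2], [0, 0, -0.4], [0, 0, -0.8], [0, 0, -0.8], [0, 0, -0.4], [0, 0, 0], [0, 0, 0]], angular=[[0, 0, 0], [0, 0, 0], [0, 0, 0], [0, 0, 0], [0, 0, 0], [0, 0, 0], [0, 0, 0], [0, 0, 0]], claw=[1, 1, 1, 1, 1, 1, 1, 1])

```text
time_s: 12.9
tcp_pos: [0.4169, 0.3631, 0.2079]
orientation: [0.168, 0.986, 0.0, 0.0]
wrist_force: [0.4, 0.4, -0.5]
width: 0.0006
```

```bash
python3 - <<'E'
from h import *
S=cams.grab_frame('side');T=cams.grab_frame('top');s=r.read_state();print(s['time_s'],s['tcp_pos'].round(4),s['wrist_force'].round(2))
print(blob(T,(318,234,341,256),18,35)[0],blob(S,(317,312,341,333),45,80)[0])
T0=cv2.imread('pics/top0.png');d=np.abs(T[170:300,270:470].astype(int)-T0[170:300,270:470]).max(2)>60;print('changed px on board',d.sum())
cv2.imwrite('pics/end.png',np.hstack([S[:,150:450],T[:,150:550]]))
E
```

```text
13.0 [0.4163 0.3627 0.2066] [-0.4   0.12 -0.08]
(328.9243498817967, 244.451536643026) (327.56284153005464, 320.9781420765027)
changed px on board 0
```

View pics/end.png

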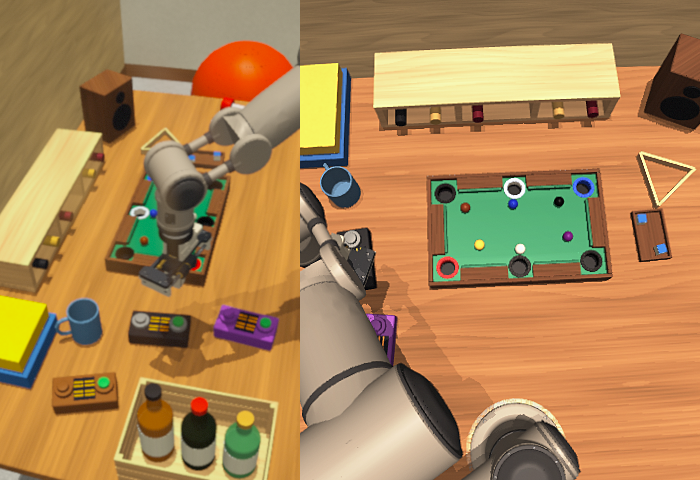

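The end picture shows the board unchanged, the button back up, the arm clear and nothing shifted. Handing in.

```bash
python3 -c "
from plant import order
print(order.hand_in())"
```

```text
the job is handed in; nothing more can be done
None
```

I did the whole job in the order asked and handed it in at about 13 s, well inside the 56 s limit.

- **Yellow ball:** I held the closed fingertips about 25 mm above it for about 2.4 s.
- **Red-ringed pocket:** I held them about 26 mm above the mouth for about 2.4 s.
- **Green button:** I pressed the one on the black clock. The force levelled at the fully-down height, rising from 10 to 17 N against the 5 N it needs. I then let go and rose clear.

**Last checks:**
- No pixels over the board had changed from the first picture, and the yellow ball was within 0.1 px of its start.
- The green button was back where it began in the image.
- The wrist force was near zero.
- The mug, chalk tray, triangle, grey button and look-alike clocks appeared undisturbed.

No check failed. The two cameras differed by about 3 mm in y on the targets, so I aimed at a value between them. The top view was blocked by the arm while over the ball. I checked that hold in the side view, and relied on the side view for the pocket as well.

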